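# Refit the crank of the book press and screw the platen down

## Task

The crank has been taken off the small book press. Fit the crank with the square hub onto the press's square shaft, pushed fully home, then swing it round clockwise (seen from above) until the platen has come right down on the book and the screw stops; leave the crank on the shaft and let go. The other crank, with the round hub, does not fit: leave it where it lies.

Things in the scene. Friction and masses are not known exactly. Their poses are not given: they have to be found in the camera images.
- crank: steel crank with the SQUARE hub, flat on the bench, knob up; 0.27 to 0.45 kg, balance point near x = 12 mm. Hub 40 x 40 mm, 38 mm high, square bore 20 x 20 mm right through, parallel to the hub's sides. Origin: centre of the hub's underside; z up the bore; +x along the arm (20 mm wide, 10 mm thick, level with the underside, ends at x = 99 mm). Fits the shaft in any of four quarter turns
- crank_knob (a point): on the square-hub crank: middle of its fixed upright wooden knob, 22 mm diameter, at x = 85 mm, z = 35 mm in the crank's frame (the knob stands from z = 10 to 60 mm on the arm). Axes as the crank's
- round_crank: the other steel crank, same arm and knob, but with a ROUND hub of 42 mm diameter, 38 mm high; lying flat on the bench. Origin: centre of the hub's underside, x along the arm. Not to be moved
- press: fixed book press. Origin: centre of its base's underside, on the bench. Base 200 (x) x 260 (y) x 22 mm; two posts at y = -110 and +110 mm carry a bridge 46 (x) x 260 (y) mm, top 153 mm above the bench (bolt heads at its ends to 158 mm). The upright screw shaft comes up through its middle (x = y = 0). A book lies between boards under the platen
- shaft_foot (a point): point on the axis of the upright screw shaft, on top of its round shoulder (52 mm diameter), 162 mm above the bench: the hub's underside rests here when fully home. A steel square 18 x 18 mm (1 mm of play each side in the bore) rises 38 mm from here, its top 5 mm bevelled. z up; x and y are square to the flats and turn with the shaft
- spindle (a joint): angle of the screw shaft in rad; grows as the shaft turns CLOCKWISE seen from above, up to 2.4 where the platen stands on the book and the screw stops. Starts between 0.2 and 1.1. It turns stiffly (about 0.22 N m, so some 3 N at the crank's knob) and stays where it is left

How it is judged:
On the way, in this order (a step that is already met when the one before it is completed fails the run):
1. the square-hub crank sits fully home on the shaft (horizontal distance between crank and shaft_foot below 0.004 m and z of crank in the frame of shaft_foot between -0.004 and 0.004 m and angle between crank's own z axis and vertical below 0.1 rad), for 0.2 s.
2. the crank, still home, has turned the screw down to its stop (horizontal distance between crank and shaft_foot below 0.005 m and z of crank in the frame of shaft_foot below 0.008 m and value of joint spindle above 2.32 rad), for 0.2 s.
At the end, for the whole second after the job is handed in: the square-hub crank is on the shaft, its underside within 4 mm of the shoulder and of the axis, upright within 0.1 rad and at rest; the screw is at 2.32 rad or more (stop at 2.4); the round-hub crank lies within 30 mm of where it was (all of step 1 and value of joint spindle above 2.32 rad and linear speed of crank below 0.02 m/s and distance of round_crank from where it was at the start of the episode below 0.03 m); the robot touches nothing.
It fails at once if the round-hub crank is shifted by more than 30 mm (distance of round_crank from where it was at the start of the episode above 0.03 m).
It also fails if it takes over 69 s, if anything falls off the work surface, if the arm or the gripper's body presses on something with over 40 N, if the wrist force passes 120 N, or if a joint passes its speed limit or range.

## Robot

A 6-joint arm with a two-finger parallel gripper is mounted at the origin on the work surface. World frame = base frame: x ahead of the robot, y to its left, z up, the work surface at z = 0. Lengths are in m, angles in rad, forces in N, time in s.
With the tool pointing down it reaches from about 0.2 to 0.875 m from the base axis. Payload 3.4 kg.
Tool frame: the origin (TCP) lies midway between the tips of the shut fingers; the grasp point (between the pads) lies 19 mm behind it (r.grip_depth is the distance from the TCP to the grasp point, in m); z points along the fingers, y is the direction in which the jaws open and shut (so a half turn about z gives the same grasp; the last joint's range is limited). The gripper opens to 94 mm and grips with 3 to 60 N. Pads are 16 mm wide; open, the fingers measure 119 mm over their backs; the gripper's body (75 mm by 177 mm) begins 78 mm behind the grasp point.
Start: joints at [-1.278, 0.276, 1.505, -0, 1.361, -0.121], TCP at [0.231, -0.527, 0.205] pointing down, gripper open.
Joint ranges: [-2.89, 2.89], [-0.75, 2.08], [0.22, 2.7], [-1.18, 4.32], [0.11, 2.71], [-2.7, 2.7]. Speed limits (rad/s): [2.57, 2.57, 3.14, 3.14, 3.14, 3.14].

## Interface

Orientations are given as [roll, pitch, yaw] about the fixed x, y, z axes, in that order (R = Rz(yaw) Ry(pitch) Rx(roll)).
In Python, from cell import r gives the robot as it stands.
- The arm moves only by the tool arm_command, never from a script. Its argument "series" is text: rows parted by semicolons, each of 5 numbers parted by spaces: the closure, from -1 (fully open) to 1 (shut), then the shift along the tool's x, y, z in mm, then the turn about the tool's z in rad. In form: jaw x y z turn; .... A call has 1 to 20 rows; each row shifts and turns the commanded pose from where the row before left it, along the tool's axes as they then stand; what a row does not reach is not made up. A row lasts 1/10 s, in which the tool goes at most 50 mm and 8.59 degrees, less where a joint would pass 70% of its speed; a pose out of reach is approached as far as the arm can. A call is refused whole if a number of a shift passes 50 or a number of a turn 0.15, either way. A call with a gripper value outside its range is refused whole. The fingers move at their own pace and stop on an object; "squeeze" is the grip in N (left out, the last holds). Time passes only in rows, so rows that do not move let the fingers close. It gives the time, the measured TCP pose, the force and the opening at its end, in the units of the state.
- r.get_obs(): the state, without advancing time (a new reading comes with each control period).
- r.capture(name): name is "scene" or "top"; returns the picture (384x512x3 uint8, red, green, blue); there is no depth.
- r.calibration(name): a dict with "camera_matrix" (3x3 intrinsics, pixels), "R" (3x3) and "t" (3): a world point X has camera coordinates R X + t. Camera axes: x right, y down, z forward; pixel columns grow to the right and rows downward; lengths in m; the calibration is good to about 2 mm. A picture is of the moment at which its call begins. calibration takes no time and is no camera call.
- r.close_job(): hands the job in, once; it reports no verdict.
The state is a dict: "time": time; "qpos": joint angles; "dq": joint speeds; "joint_efforts": joint torques, N m; "eef_pos": TCP position; "eef_rot": TCP orientation; "wrist_force": force on the tool from outside, world axes, zero at the start; "wrist_torque": the same for the moment, N m; "opening": opening from 0.0 (shut) to 1.0 (fully open).
Only numpy, scipy, OpenCV 4.12 (cv2) and the standard library are available. Lean on these libraries where they do the work, as an engineer would, in place of code of your own. Each camera call takes 0.05 s, during which the arm holds its last target.

## Working session

There is one attempt and no reset: what is moved stays moved. The work goes in short steps, Python scripts to look and compute and a tool call to move; the robot and the scene stay as the last step left them, time stands still between calls to the robot, and variables do not carry over. Pictures are saved under pics/ and viewed, and the job is handed in when it is done.

Besides the shell and the picture viewer there is one more tool, called after "Call:" as name(argument=value, ...) on one line, values as JSON. arm_command: Moves the arm, as the interface text tells. Its arguments: {"type":"object","properties":{"series":{"type":"string"},"squeeze":{"type":"number"}},"required":["series"]}

```bash
ls; mkdir -p pics
python3 - <<'E'
from cell import r
import cv2
o=r.get_obs();print(o)
for n in("scene","top"):
    im=r.capture(n);cv2.imwrite(f"pics/{n}0.png",im[:,:,::-1]);c=r.calibration(n);print(n,c)
E
```

```text
pics
{'time': 0.0, 'qpos': array([-1.27800335e+00,  2.76568226e-01,  1.50610833e+00, -2.35477542e-05,
        1.36069342e+00, -1.20991548e-01]), 'dq': array([-0.0009002 ,  0.00018744, -0.00021913,  0.00018332,  0.00016645,
        0.00031341]), 'joint_efforts': array([-1.10571457e-04, -4.04584944e+01, -2.37230963e+01,  7.01357913e-02,
        3.44905222e-02, -1.47410215e-04]), 'eef_pos': array([ 0.23102203, -0.52593424,  0.2046299 ]), 'eef_rot': array([-3.13982555e+00, -1.91663485e-04,  4.13789291e-01]), 'wrist_force': array([ 0.37485672,  0.5228675 , -0.47843449]), 'wrist_torque': array([-0.03351188,  0.0313064 , -0.03830444]), 'opening': 1.0020452111268157}
scene {'camera_matrix': array([[396.22145365,   0.        , 255.82760793],
       [  0.        , 396.22145365, 190.17489327],
       [  0.        ,   0.        ,   1.        ]]), 'R': array([[ 0.03449416,  0.99928457,  0.01550817],
       [ 0.81164268, -0.01895611, -0.58384658],
       [-0.5831349 ,  0.03272639, -0.81171588]]), 't': array([ 0.07677432, -0.3485645 ,  1.31593418])}
top {'camera_matrix': array([[346.8830392 ,   0.        , 251.22784422],
       [  0.        , 346.8830392 , 182.87985611],
       [  0.        ,   0.        ,   1.        ]]), 'R': array([[-0.02009343, -0.99957688,  0.02103143],
       [-0.98368545,  0.0160039 , -0.17918371],
       [ 0.17877131, -0.02428873, -0.98359081]]), 't': array([-0.08270415,  0.51618892,  0.89732759])}
```

View pics/scene0.png

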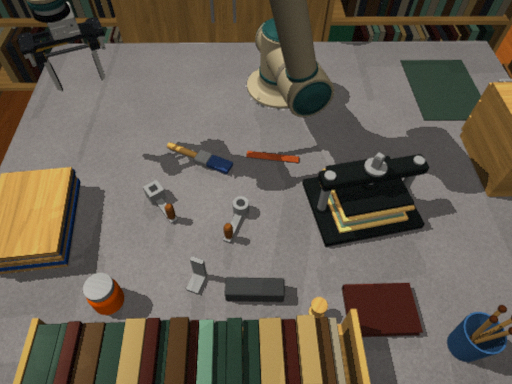

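View pics/top0.png

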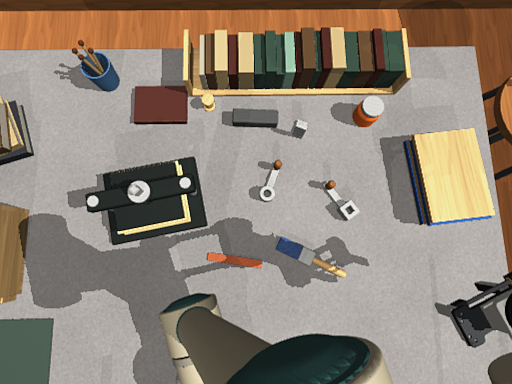

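Both views show the square-hub crank: hub at scene (153,188) / top (350,210), knob at (170,213) / (331,185). The round crank is at scene (240,205), the press shaft at scene (376,163) / top (138,190). I'll enlarge these to measure them.

Run:
```python
import cv2,numpy as np
s=cv2.imread("pics/scene0.png");t=cv2.imread("pics/top0.png")
def crop(im,x,y,w,h,k):return cv2.resize(im[y:y+h,x:x+w],None,fx=k,fy=k,interpolation=cv2.INTER_CUBIC)
a=np.hstack([crop(s,135,172,50,50,7.8),crop(t,315,172,50,50,7.8)])
b=np.hstack([crop(s,351,140,50,50,7.8),crop(t,114,166,50,50,7.8)])
cv2.imwrite("pics/crank.png",a);cv2.imwrite("pics/shaft.png",b)
```

```text
(no output)
```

View pics/crank.png

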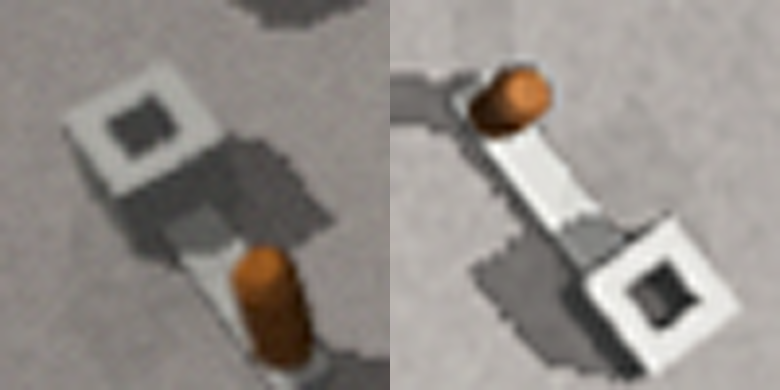

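View pics/shaft.png

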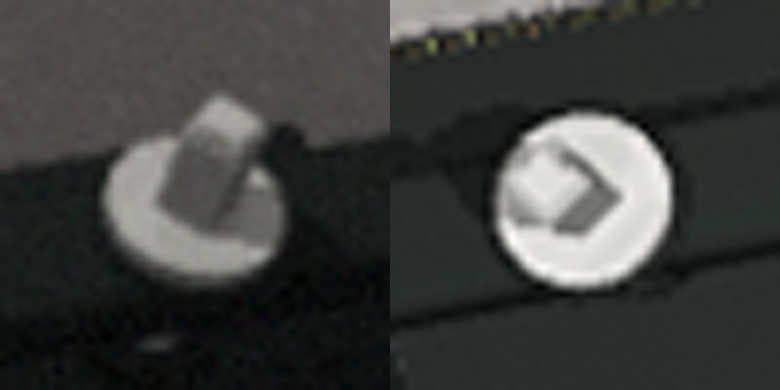

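```bash
cat > h.py <<'E'
import cv2,numpy as np
from cell import r
from scipy.optimize import least_squares
C={n:r.calibration(n) for n in("scene","top")}
def ray(n,uv):
    c=C[n];d=c["R"].T@np.linalg.solve(c["camera_matrix"],[uv[0],uv[1],1.]);o=-c["R"].T@c["t"];return o,d
def plane(n,uv,z):
    o,d=ray(n,uv);return o+d*(z-o[2])/d[2]
def tri(a,b):
    o1,d1=ray("scene",a);o2,d2=ray("top",b)
    s=np.linalg.lstsq(np.c_[d1,-d2],o2-o1,rcond=None)[0]
    p,q=o1+d1*s[0],o2+d2*s[1];return (p+q)/2,np.linalg.norm(p-q)
def un(p,off,k=7.8):return (np.array(p,float)+.5)/k-.5+np.array(off)
E
cat > m.py <<'E'
from h import *
sc=[un(p,(135,172)) for p in[(160,60),(225,137),(120,195),(65,120)]]
tc=[un((p[0]-390,p[1]),(315,172)) for p in[(675,212),(742,308),(655,375),(585,280)]]
# matched by bore center
bs=un((143,125),(135,172));bt=un((663-390,297),(315,172))
print("hubtop tri c",tri(np.mean(sc,0),np.mean(tc,0)),"bore",tri(bs,bt))
for n,cs in(("scene",sc),("top",tc)):
    P=np.array([plane(n,c,.038) for c in cs])[:,:2]
    print(n,P.round(4).tolist(),P.mean(0).round(4));
    for i in range(4):
        d=P[(i+1)%4]-P[i];print(np.linalg.norm(d).round(4),np.degrees(np.arctan2(d[1],d[0])).round(1))
# knob tops
ks=un((265,262),(135,172));kt=un((530-390,90),(315,172))
p,e=tri(ks,kt);print("knobtop",p,e)
# auto: hub-top contour & shoulder
for n,off,w in(("scene",(351,140),0),("top",(114,166),0)):
    im=cv2.imread(f"pics/{n}0.png");x,y=off
    g=cv2.resize(cv2.cvtColor(im[y:y+50,x:x+50],6),None,fx=7.8,fy=7.8,interpolation=cv2.INTER_CUBIC)
    if n=="scene": g=g.copy()
    m=(g>(100 if n=="scene" else 120)).astype(np.uint8)
    if n=="scene": m[:140]=0
    else: m[:105]=0
    cs=cv2.findContours(m,0,1)[0];c=max(cs,key=cv2.contourArea)
    hull=cv2.convexHull(c);e=cv2.fitEllipse(hull if n=="top" else c);u=un(e[0],off);print(n,e,u,plane(n,u,.162))
E
python3 m.py
```

```text
hubtop tri c (array([ 0.43912985, -0.35917805,  0.03525192]), np.float64(0.002842775689243231)) bore (array([ 0.43799044, -0.35889729,  0.03528487]), np.float64(0.0023606069421368485))
scene [[0.4135, -0.3544], [0.4458, -0.3296], [0.4682, -0.3611], [0.4376, -0.3827]] [ 0.4413 -0.3569]
0.0408 37.5
0.0387 -54.5
0.0375 -144.7
0.0372 130.5
top [[0.4676, -0.3657], [0.4334, -0.3868], [0.4106, -0.3546], [0.4442, -0.3322]] [ 0.4389 -0.3598]
0.0402 -148.3
0.0395 125.2
0.0403 33.6
0.0408 -55.0
knobtop [ 0.50847174 -0.30955279  0.05816967] 0.004287540314619987
scene ((190.647216796875, 207.2047882080078), (128.7171630859375, 165.26731872558594), 109.45210266113281) [375.00605344 166.128819  ] [0.48216327 0.17764965 0.162     ]
top ((193.5251922607422, 200.3734130859375), (170.4069366455078, 179.40451049804688), 49.39690017700195) [138.37502465 191.25300168] [0.47803099 0.17766325 0.162     ]
```

Run:
```python
import cv2,numpy as np
s=cv2.imread("pics/scene0.png");t=cv2.imread("pics/top0.png")
def crop(im,x,y,w,h,k):return cv2.resize(im[y:y+h,x:x+w],None,fx=k,fy=k,interpolation=cv2.INTER_CUBIC)
cv2.imwrite("pics/shaft2.png",np.hstack([crop(s,361,148,28,28,14),crop(t,124,178,28,28,14)]))
```

```text
(no output)
```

View pics/shaft2.png

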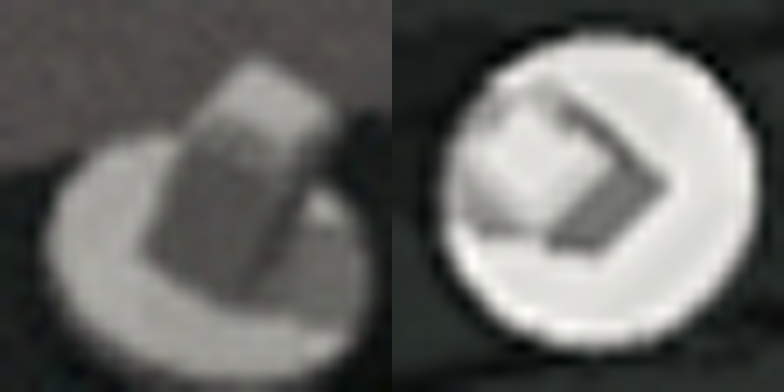

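Run:
```python
from h import *
S=lambda p:un(p,(361,148),14);T=lambda p:un((p[0]-392,p[1]),(124,178),14)
def ang(n,a,b,z):
    d=(plane(n,b,z)-plane(n,a,z))[:2];print(n,z,np.linalg.norm(d).round(4),np.degrees(np.arctan2(d[1],d[0])).round(1)%90)
ang("top",T((667,185)),T((600,250)),.162)
ang("top",T((667,185)),T((628,147)),.162)
ang("scene",S((145,250)),S((235,300)),.162)
# top face edges, z=.2
ang("top",T((612,162)),T((545,225)),.2)
ang("top",T((612,162)),T((555,110)),.2)
ang("scene",S((260,58)),S((330,105)),.2)
ang("scene",S((255,58)),S((205,125)),.2)
ang("scene",S((205,125)),S((295,155)),.195)
print(tri((375.0,166.1),(138.375,191.25)))
print(tri(S((262,100)),T((540,165))))
```

```text
top 0.162 0.0153 45.19999999999999
top 0.162 0.0095 45.7
scene 0.162 0.0166 49.4
top 0.2 0.0144 44.400000000000006
top 0.2 0.0128 47.5
scene 0.2 0.0135 41.9
scene 0.2 0.0176 51.4
scene 0.195 0.0146 63.4
(array([0.47875779, 0.1791836 , 0.15784417]), np.float64(0.0005043446001077815))
(array([0.4772714 , 0.17818593, 0.19614156]), np.float64(0.0021144132940333626))
```

Hub centre is about (0.4395, -0.3585) at yaw 35°. The shaft is at about (0.479, 0.178), with its flats at about 46° (mod 90°). The triangulated heights agree with the text to within a few mm. First I'll move above the hub.

Call:
arm_command(series="-1 0 0 0 -0.1; -1 0 0 0 -0.1; -1 27 -1.7 10 0; -1 27 -1.7 10 0; -1 27 -1.7 10 0; -1 27 -1.7 10 0; -1 27 -1.7 10 0; -1 27 -1.7 10 0; -1 27 -1.7 10 0; -1 27 -1.7 10 0; -1 27 -1.7 10 0; -1 24 -1.5 10 0; -1 0 0 0 0; -1 0 0 0 0", squeeze=45)

```text
time: 1.5
eef_pos: [0.4395, -0.3588, 0.1051]
eef_rot: [-3.141, 0.001, 0.615]
wrist_force: [0.5, -0.4, -0.8]
opening: 0.996
```

Call:
arm_command(series="-1 0 0 25 0; -1 0 0 25 0; -1 0 0 20 0; -1 0 0 15 0; -1 0 0 10 0; -1 0 0 0 0; -1 0 0 0 0; -0.5 0 0 0 0; 0 0 0 0 0; 0 0 0 0 0; 0 0 0 0 0")

```text
time: 2.6
eef_pos: [0.44, -0.3591, 0.0109]
eef_rot: [3.141, -0.0, 0.614]
wrist_force: [-0.4, -0.2, -0.6]
opening: 0.696
```

Run:
```python
import cv2,numpy as np
from cell import r
o=r.get_obs();print(o["eef_pos"],o["opening"])
s,t=[r.capture(n)[:,:,::-1] for n in("scene","top")]
cv2.imwrite("pics/s1.png",s);cv2.imwrite("pics/t1.png",t)
def crop(im,x,y,w,h,k):return cv2.resize(im[y:y+h,x:x+w],None,fx=k,fy=k,interpolation=cv2.INTER_CUBIC)
cv2.imwrite("pics/g1.png",np.hstack([crop(s,115,150,80,80,4.9),crop(t,305,165,80,80,4.9)]))
```

```text
[ 0.43997944 -0.35909269  0.01086252] 0.6964752476866551
```

View pics/g1.png

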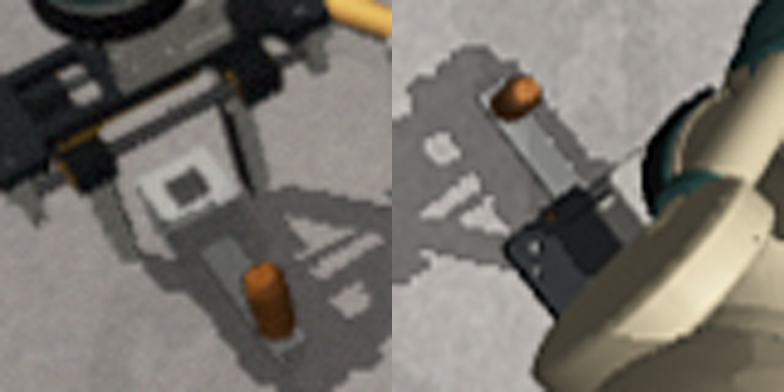

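The fingers straddle the hub (scene crop: hub at (190,185), one finger on each side). Closing.

Call:
arm_command(series="0.5 0 0 0 0; 0.5 0 0 0 0; 1 0 0 0 0; 1 0 0 0 0; 1 0 0 0 0; 1 0 0 0 0; 1 0 0 0 0; 1 0 0 0 0", squeeze=50)

```text
time: 3.5
eef_pos: [0.4399, -0.3591, 0.0104]
eef_rot: [3.141, 0.0, 0.614]
wrist_force: [-1.3, 2.6, 2.2]
opening: 0.419
```

Run:
```python
import cv2,numpy as np
from cell import r
o=r.get_obs();print(o["eef_pos"],o["eef_rot"],o["opening"]*94)
s,t=[r.capture(n)[:,:,::-1] for n in("scene","top")]
cv2.imwrite("pics/s2.png",s);cv2.imwrite("pics/t2.png",t)
def crop(im,x,y,w,h,k):return cv2.resize(im[y:y+h,x:x+w],None,fx=k,fy=k,interpolation=cv2.INTER_CUBIC)
cv2.imwrite("pics/g2.png",np.hstack([crop(s,130,165,50,50,7.8),crop(t,305,165,50,50,7.8)]))
```

```text
[ 0.43990237 -0.35910812  0.0103944 ] [3.14123186e+00 9.41369717e-06 6.13744436e-01] 39.40404985166082
```

View pics/g2.png

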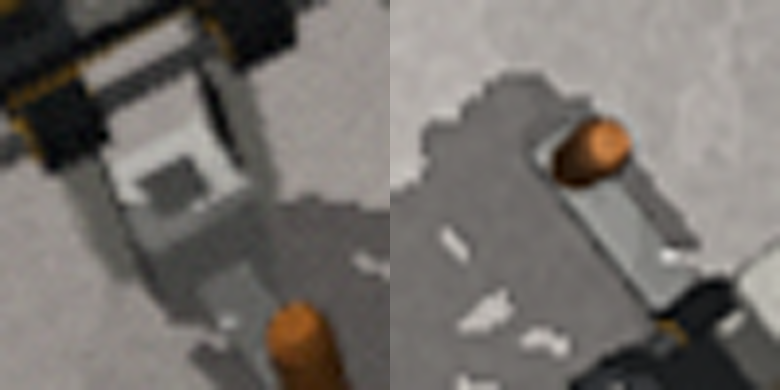

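Run:
```python
from h import *
b=un((172,187),(130,165));print("bore scene",plane("scene",b,.038))
kt=un((605-390,142),(305,165));ks=un((297,325),(130,165))
for n,k in(("top",kt),("scene",ks)):
    p=plane(n,k,.060);c=np.array([.4399,-.3591]);d=p[:2]-c
    u=np.array([np.cos(.614),np.sin(.614)]);v=np.array([-u[1],u[0]]);print(n,p,d@u,d@v)
print(tri(ks,kt))
# project hub top centre etc. for bias
for n in C:
    c=C[n];q=c["camera_matrix"]@(c["R"]@np.array([.4399,-.3591,.038])+c["t"]);print(n,q[:2]/q[2])
```

```text
bore scene [ 0.4432224  -0.35983171  0.038     ]
top [ 0.50907605 -0.31029725  0.06      ] 0.08465833249461002 3.373273391779167e-05
scene [ 0.51322537 -0.3088156   0.06      ] 0.08890342056628536 -0.0011458308554735503
(array([ 0.50991621, -0.31071113,  0.05527314]), np.float64(0.001605769802101374))
scene [152.0566662  187.48543135]
top [349.4374639  208.84522413]
```

Call:
arm_command(series="1 0 0 -10 0; 1 0 0 -20 0; 1 0 0 -25 0; 1 0 0 -25 0; 1 0 0 -25 -0.13; 1 0 0 -25 -0.13; 1 0 0 -25 -0.13; 1 0 0 -25 -0.13; 1 0 0 -25 -0.13; 1 0 0 -25 -0.13; 1 0 0 -15 -0.13; 1 0 0 -5 -0.13; 1 0 0 0 -0.13; 1 0 0 0 -0.13; 1 0 0 0 -0.13; 1 0 0 0 -0.13; 1 0 0 0 -0.1; 1 0 0 0 -0.1; 1 0 0 0 0; 1 0 0 0 0")

```text
time: 5.6
eef_pos: [0.4401, -0.3594, 0.2608]
eef_rot: [-3.141, 0.001, 2.372]
wrist_force: [0.2, -0.1, -3.2]
opening: 0.421
```

Call:
arm_command(series="1 10 12 0 0; 1 23 27.5 0 0; 1 23 27.5 0 0; 1 23 27.5 0 0; 1 23 27.5 0 0; 1 23 27.5 0 0; 1 23 27.5 0 0; 1 23 27.5 0 0; 1 23 27.5 0 0; 1 23 27.5 0 0; 1 23 27.5 0 0; 1 23 27.5 0 0; 1 23 27.5 0 0; 1 23 27.5 0 0; 1 23 27.5 0 0; 1 14.5 15.1 0 0; 1 0 0 0 0; 1 0 0 0 0; 1 0 0 0 0")

```text
time: 7.5
eef_pos: [0.4763, 0.1775, 0.2605]
eef_rot: [-3.141, 0.001, 2.373]
wrist_force: [-0.0, 0.1, -3.1]
opening: 0.42
```

Run:
```python
import cv2,numpy as np
from cell import r
o=r.get_obs();print(o["eef_pos"],o["eef_rot"],o["opening"]*94)
s,t=[r.capture(n)[:,:,::-1] for n in("scene","top")]
cv2.imwrite("pics/s3.png",s);cv2.imwrite("pics/t3.png",t)
def crop(im,x,y,w,h,k):return cv2.resize(im[y:y+h,x:x+w],None,fx=k,fy=k,interpolation=cv2.INTER_CUBIC)
cv2.imwrite("pics/g3.png",np.hstack([crop(s,335,110,80,80,4.9),crop(t,90,150,80,80,4.9)]))
```

```text
[0.47628357 0.17749338 0.26050563] [-3.14104495e+00  5.04850011e-04  2.37302238e+00] 39.52225371455352
```

View pics/g3.png

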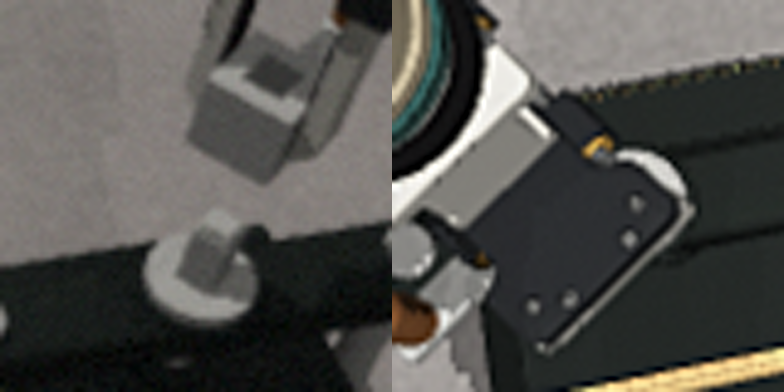

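Run:
```python
import cv2,numpy as np
s=cv2.imread("pics/s3.png")
def crop(im,x,y,w,h,k):return cv2.resize(im[y:y+h,x:x+w],None,fx=k,fy=k,interpolation=cv2.INTER_CUBIC)
t=cv2.imread("pics/t3.png")
cv2.imwrite("pics/g4.png",np.hstack([crop(s,363,115,45,60,9),crop(t,80,195,40,60,9)]))
```

```text
(no output)
```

View pics/g4.png

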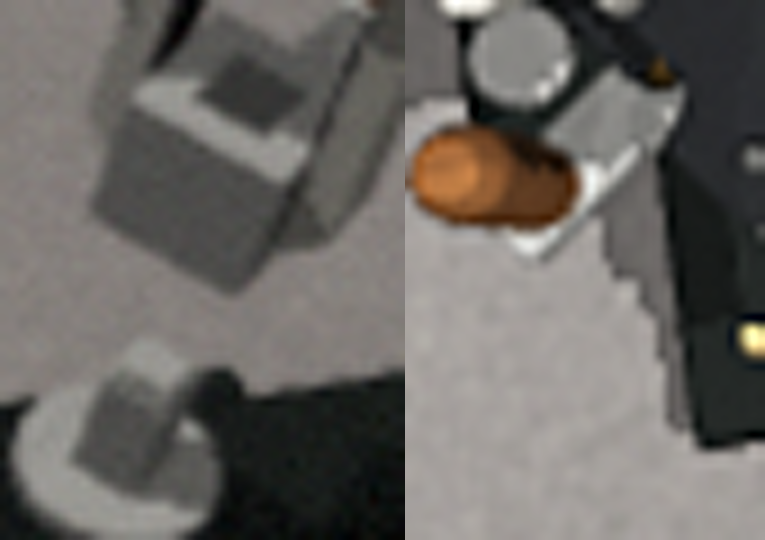

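Run:
```python
from h import *
p=plane("scene",un((252,92),(363,115),9),.2885);print("bore",p)
q=plane("scene",un((155,358),(363,115),9),.2);print("shafttop",q)
k=plane("top",un((452-405,175),(80,195),9),.3105)
u=np.array([np.cos(2.373),np.sin(2.373)]);v=np.array([-u[1],u[0]]);c=np.array([.4763,.1775])
for n,x in(("bore",p),("knob",k)):
    d=x[:2]-c;print(n,x,d@u,d@v)
# hub lower front corners
for z,a,b in((.2505,(95,210),(235,293)),):
    A,B=[plane("scene",un(x,(363,115),9),z) for x in(a,b)];d=B-A;print(A,B,np.linalg.norm(d),np.degrees(np.arctan2(d[1],d[0]))%90)
A,B=[plane("scene",un(x,(363,115),9),.162) for x in((72,457),(140,495))];d=B-A;print(A,B,np.linalg.norm(d),np.degrees(np.arctan2(d[1],d[0]))%90)
```

```text
bore [0.47647554 0.17777466 0.2885    ]
shafttop [0.47944093 0.17896409 0.2       ]
bore [0.47647554 0.17777466 0.2885    ] 6.47300843600965e-05 -0.00031947209456314877
knob [0.41178648 0.23229796 0.3105    ] 0.08446949346554497 0.005451223792362403
[0.47668417 0.1515284  0.2505    ] [0.50335891 0.17867248 0.2505    ] 0.038057090911677895 45.49964648126192
[0.479595   0.16786098 0.162     ] [0.49233668 0.18264605 0.162     ] 0.01951790768481394 49.24544644356438
```

Run:
```python
from h import *
for pz,z in((((135,93),(292,182)),.2885),(((95,210),(235,293)),.2505)):
    print([plane("scene",un(x,(363,115),9),z).round(4) for x in pz])
k=un((452-405,175),(80,195),9);kb=un((545-405,200),(80,195),9)
for z in(.29,.30,.31):print(plane("top",k,z))
# arm end corners in top view at z ~.2605 top of arm; ends x=99, y=+-10
c=np.array([.4763,.1775]);u=np.array([np.cos(2.373),np.sin(2.373)]);v=np.array([-u[1],u[0]])
def proj(n,X):
    q=C[n]["camera_matrix"]@(C[n]["R"]@X+C[n]["t"]);return q[:2]/q[2]
for tilt in(0,.05,.1,.15):
  for nm,(a,b,h) in dict(knobtop=(85,0,60),endL=(99,10,10),endR=(99,-10,10),knobbase=(85,0,10)).items():
    a,h=a*1e-3,h*1e-3-.03
    a2=a*np.cos(tilt)+h*np.sin(tilt);h2=h*np.cos(tilt)-a*np.sin(tilt)
    X=np.r_[c+a2*u+b*1e-3*v,.2505+.03+h2];p=proj("top",X);print(tilt,nm,((p-(80,195)+.5)*9-.5+np.array([405,0])).round(0))
```

```text
[array([0.4763, 0.151 , 0.2885]), array([0.5045, 0.1802, 0.2885])]
[array([0.4767, 0.1515, 0.2505]), array([0.5034, 0.1787, 0.2505])]
[0.41381998 0.24157164 0.29      ]
[0.41282803 0.2370479  0.3       ]
[0.41183607 0.23252415 0.31      ]
0 knobtop [433. 159.]
0 endL [517. 256.]
0 endR [457. 195.]
0 knobbase [533. 180.]
0.05 knobtop [437. 166.]
0.05 endL [530. 254.]
0.05 endR [470. 194.]
0.05 knobbase [545. 178.]
0.1 knobtop [442. 172.]
0.1 endL [544. 251.]
0.1 endR [484. 191.]
0.1 knobbase [556. 176.]
0.15 knobtop [448. 177.]
0.15 endL [558. 247.]
0.15 endR [498. 188.]
0.15 knobbase [569. 173.]
```

Call:
arm_command(series="1 -0.5 4 10 0; 1 0 0 15 0; 1 0 0 12 0; 1 0 0 6 0; 1 0 0 0 0; 1 0 0 0 0; 1 0 0 0 0")

```text
time: 8.3
eef_pos: [0.4804, 0.1808, 0.2181]
eef_rot: [3.14, 0.001, 2.374]
wrist_force: [-0.4, -0.2, -2.9]
opening: 0.422
```

Run:
```python
from h import *
S=lambda p:un(p,(361,148),14);T=lambda p:un((p[0]-392,p[1]),(124,178),14)
print("top foot corners",plane("top",T((667,185)),.162)+[0,.0127,0],plane("top",T((600,250)),.162)+[.0127,0,0])
o=r.get_obs();print(o["eef_pos"],o["eef_rot"],o["opening"]*94,o["wrist_force"])
s,t=[r.capture(n)[:,:,::-1] for n in("scene","top")]
cv2.imwrite("pics/s5.png",s);cv2.imwrite("pics/t5.png",t)
def crop(im,x,y,w,h,k):return cv2.resize(im[y:y+h,x:x+w],None,fx=k,fy=k,interpolation=cv2.INTER_CUBIC)
cv2.imwrite("pics/g5.png",np.hstack([crop(s,350,130,45,60,9),crop(t,80,190,40,60,9)]))
```

```text
top foot corners [0.47904536 0.17913645 0.162     ] [0.48085066 0.17724822 0.162     ]
[0.48039431 0.18078571 0.21806077] [3.14047610e+00 8.05856920e-04 2.37369312e+00] 39.638929082728495 [-0.427084   -0.15511148 -2.85564606]
```

View pics/g5.png

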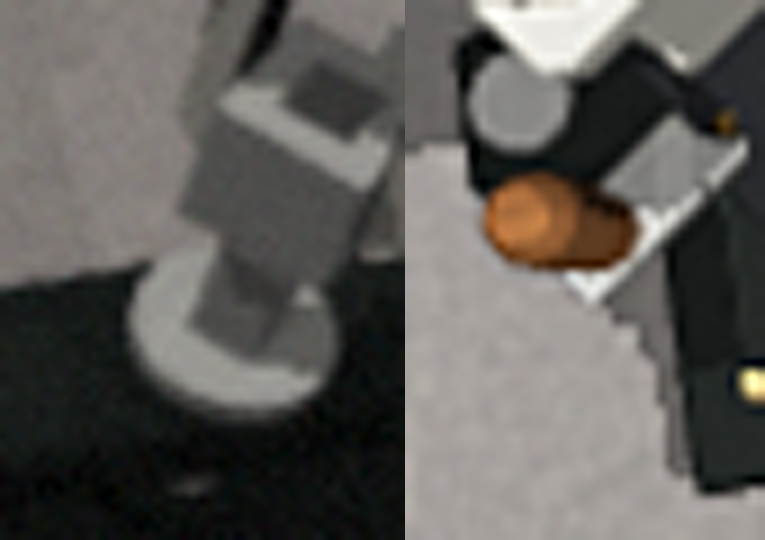

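Run:
```python
from h import *
f=lambda p,z,n="scene",o=(350,130):plane(n,un(p,o,9),z)
u=np.array([np.cos(2.374),np.sin(2.374),0]);v=np.array([-u[1],u[0],0]);c=np.array([.4804,.1808,0])
zb=.2077
for nm,p,z,e in(("botL",(180,210),zb,-.02*u+.02*v),("botR",(325,292),zb,-.02*u-.02*v),("topL",(218,98),zb+.038,-.02*u+.02*v),("topR",(365,190),zb+.038,-.02*u-.02*v),("bore",(335,102),zb+.038,0*u)):
    x=f(p,z);d=x-c-e;print(nm,x.round(4),(d[:2]*1e3).round(1))
for nm,p,e in(("footL",(190,325),[0,-.0127,0]),("footR",(252,362),[.0127,0,0])):
    print(nm,(f(p,.162)-e).round(4))
k=plane("top",un((530-405,213),(80,190),9),zb+.06);d=k-c-.085*u;print("knob",k,(d[:2]*1e3).round(1),d@u*1e3,d@v*1e3)
```

```text
botL [0.4814 0.1537 0.2077] [0.5 1.2]
botR [0.5081 0.1835 0.2077] [-0.6  2.2]
topL [0.4796 0.1536 0.2457] [-1.3  1.1]
topR [0.509  0.1818 0.2457] [0.3 0.5]
bore [0.4814 0.1811 0.2457] [1.  0.3]
footL [0.4806 0.1806 0.162 ]
footR [0.4803 0.1812 0.162 ]
knob [0.41729418 0.23437441 0.2677    ] [-1.9 -5.5] -2.387694418523365 5.26968136645453
```

Call:
arm_command(series="1 0 0 3 0; 1 0 0 3 0; 1 0 0 2 0; 1 0 0 2 0; 1 0 0 2 0; 1 0 0 2 0; 1 0 0 0 0")

```text
time: 9.1
eef_pos: [0.4799, 0.1805, 0.2031]
eef_rot: [-3.141, 0.0, 2.374]
wrist_force: [0.7, -0.2, -2.9]
opening: 0.426
```

The underside is now 7 mm below the shaft top with no contact force, so the shaft is in the bore. Continuing down.

Call:
arm_command(series="1 0 0 4 0; 1 0 0 4 0; 1 0 0 4 0; 1 0 0 4 0; 1 0 0 4 0; 1 0 0 3 0; 1 0 0 2 0; 1 0 0 0 0")

```text
time: 9.9
eef_pos: [0.4799, 0.1805, 0.1781]
eef_rot: [-3.141, 0.0, 2.374]
wrist_force: [1.7, -1.0, -4.1]
opening: 0.418
```

Call:
arm_command(series="1 0 0 2 0; 1 0 0 2 0; 1 0 0 1 0; 1 0 0 1 0; 1 0 0 0 0; 1 0 0 0 0")

```text
time: 10.5
eef_pos: [0.48, 0.1806, 0.1724]
eef_rot: [3.142, 0.0, 2.374]
wrist_force: [1.6, -1.1, -3.0]
opening: 0.421
```

Call:
arm_command(series="1 0 0 0.5 0; 1 0 0 0.5 0; 1 0 0 0 0; 1 0 0 0 0")

```text
time: 10.9
eef_pos: [0.4801, 0.1806, 0.1723]
eef_rot: [3.141, 0.001, 2.374]
wrist_force: [-0.5, -1.0, 5.4]
opening: 0.42
```

The crank is home: the vertical force steps up at the expected height. Now turning clockwise (positive about tool z).

Call:
arm_command(series="1 0 0 -0.4 0.03; 1 0 0 0 0.06; 1 0 0 0 0.08; 1 0 0 0 0.08; 1 0 0 0 0.08; 1 0 0 0 0.08; 1 0 0 0 0.08; 1 0 0 0 0.08; 1 0 0 0 0.08; 1 0 0 0 0.08; 1 0 0 0 0.08; 1 0 0 0 0.08; 1 0 0 0 0.08; 1 0 0 0 0.08; 1 0 0 0 0.08; 1 0 0 0 0")

```text
time: 12.5
eef_pos: [0.479, 0.1792, 0.1723]
eef_rot: [-3.141, 0.003, 1.242]
wrist_force: [-2.0, -4.5, 6.3]
opening: 0.417
```

Run:
```python
import cv2,numpy as np
from cell import r
o=r.get_obs();print(o)
s,t=[r.capture(n)[:,:,::-1] for n in("scene","top")]
cv2.imwrite("pics/s6.png",s);cv2.imwrite("pics/t6.png",t)
def crop(im,x,y,w,h,k):return cv2.resize(im[y:y+h,x:x+w],None,fx=k,fy=k,interpolation=cv2.INTER_CUBIC)
cv2.imwrite("pics/g6.png",np.hstack([crop(s,330,110,80,80,4.9),crop(t,90,150,80,80,4.9)]))
```

```text
{'time': 12.5, 'qpos': array([ 0.22385254,  0.20371333,  1.6897502 , -0.00271557,  1.25007544,
        0.55362285]), 'dq': array([ 0.00062481, -0.00048864,  0.00143671,  0.00038092,  0.00063567,
       -0.03983152]), 'joint_efforts': array([  2.24052005, -31.65597796, -21.89537108,   1.61587726,
        -1.13645844,   0.23343651]), 'eef_pos': array([0.47902044, 0.17920188, 0.17233357]), 'eef_rot': array([-3.14129022,  0.00321463,  1.2418851 ]), 'wrist_force': array([-1.98379792, -4.53706197,  6.32177862]), 'wrist_torque': array([-0.9429654 ,  0.33520051,  0.00340712]), 'opening': 0.41742838341069005}
```

View pics/g6.png

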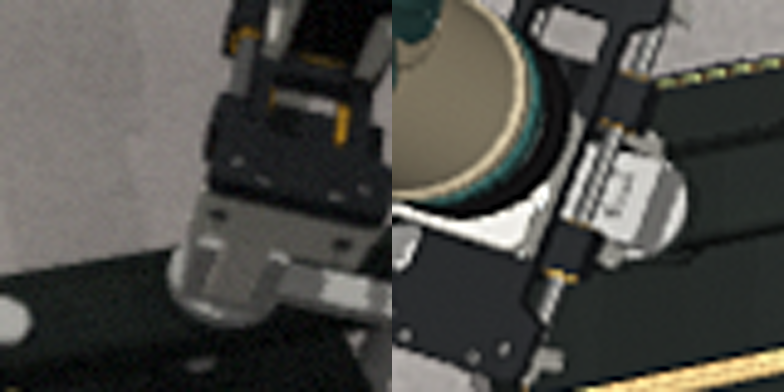

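The crank turns with the wrist: its arm now points to +y, and the torque is about 0.22 N m. Continuing in chunks and watching for the stop.

Call:
arm_command(series="1 0 0 0 0.06; 1 0 0 0 0.06; 1 0 0 0 0.06; 1 0 0 0 0.06; 1 0 0 0 0.06; 1 0 0 0 0")

```text
time: 13.2
eef_pos: [0.4788, 0.1794, 0.1723]
eef_rot: [3.141, 0.003, 0.942]
wrist_force: [-2.3, -5.3, 7.4]
opening: 0.42
```

```bash
cat > e.py <<'E'
from cell import r
o=r.get_obs();print(o["eef_rot"][2],o["joint_efforts"][5],o["wrist_torque"],o["opening"]*94)
E
python3 e.py
```

```text
0.9422120261038862 0.1685700472444296 [-0.8309243   0.43148544 -0.05170685] 39.513677492157804
```

Call:
arm_command(series="1 0 0 0 0.05; 1 0 0 0 0.05; 1 0 0 0 0.05; 1 0 0 0 0.05; 1 0 0 0 0")

```text
time: 13.7
eef_pos: [0.4785, 0.1794, 0.1723]
eef_rot: [3.141, 0.004, 0.745]
wrist_force: [-2.8, -4.3, 6.0]
opening: 0.422
```

```bash
python3 e.py
```

```text
0.7452273350677237 1.064426600933075 [-0.65474655  0.55188286  0.89020239] 39.63236591866155
```

Call:
arm_command(series="1 0 0 0 0.03; 1 0 0 0 0.03; 1 0 0 0 0; 1 0 0 0 0")

```text
time: 14.1
eef_pos: [0.4787, 0.1797, 0.1723]
eef_rot: [3.14, 0.003, 0.689]
wrist_force: [-2.9, -3.9, 7.2]
opening: 0.423
```

```bash
python3 e.py
```

```text
0.6891056842694285 1.8707860261201859 [-0.45787731  0.52222546  1.87457622] 39.77807119250292
```

The torque jumped from 0.2 to 1.9 N m with hardly any rotation, so the screw has stopped. I'll relax the wind-up slightly, open and look.

Call:
arm_command(series="1 0 0 0 -0.03; 1 0 0 0 0; 0.2 0 0 0 0; -0.2 0 0 0 0; -0.6 0 0 0 0; -1 0 0 0 0; -1 0 0 0 0; -1 0 0 0 0; -1 0 0 0 0; -1 0 0 0 0; -1 0 0 0 0; -1 0 0 0 0; -1 0 0 0 0; -1 0 0 0 0")

```text
time: 15.5
eef_pos: [0.4799, 0.1807, 0.1718]
eef_rot: [3.142, 0.0, 0.714]
wrist_force: [-0.1, -0.6, 0.3]
opening: 0.999
```

Now straight up 130 mm, then back towards the base and sideways, to clear the view.

Call:
arm_command(series="-1 0 0 -10 0; -1 0 0 -15 0; -1 0 0 -20 0; -1 0 0 -25 0; -1 0 0 -25 0; -1 0 0 -25 0; -1 0 0 -20 0; -1 0 0 0 0; -1 -20 25 0 0; -1 -20 25 0 0; -1 -20 25 0 0; -1 -20 25 0 0; -1 -20 25 0 0; -1 -20 25 0 0; -1 -20 25 0 0; -1 -20 25 0 0; -1 -20 25 0 0; -1 0 0 0 0; -1 0 0 0 0")

```text
time: 17.4
eef_pos: [0.4906, -0.1073, 0.3109]
eef_rot: [-3.139, 0.0, 0.712]
wrist_force: [1.1, 0.9, 0.0]
opening: 0.998
```

Run:
```python
import cv2,numpy as np
from cell import r
o=r.get_obs();print(o["eef_pos"])
s,t=[r.capture(n)[:,:,::-1] for n in("scene","top")]
cv2.imwrite("pics/s7.png",s);cv2.imwrite("pics/t7.png",t)
def crop(im,x,y,w,h,k):return cv2.resize(im[y:y+h,x:x+w],None,fx=k,fy=k,interpolation=cv2.INTER_CUBIC)
cv2.imwrite("pics/g7.png",np.vstack([np.hstack([crop(s,340,125,80,60,4.9),crop(t,90,150,80,60,4.9)]),np.hstack([crop(s,300,150,130,98,3),crop(t,90,150,130,98,3)])]))
```

```text
[ 0.49060106 -0.1072841   0.31091334]Traceback (most recent call last):
  File "<stdin>", line 7, in <module>
    return _nx.concatenate(arrs, 0, dtype=dtype, casting=casting)
           ~~~~~~~~~~~~~~~^^^^^^^^^^^^^^^^^^^^^^^^^^^^^^^^^^^^^^^
ValueError: all the input array dimensions except for the concatenation axis must match exactly, but along dimension 1, the array at index 0 has size 784 and the array at index 1 has size 780
```

Run:
```python
import cv2,numpy as np
a=cv2.imread("pics/s7.png");b=cv2.imread("pics/t7.png")
def crop(im,x,y,w,h,k):return cv2.resize(im[y:y+h,x:x+w],None,fx=k,fy=k,interpolation=cv2.INTER_CUBIC)
cv2.imwrite("pics/g7.png",np.hstack([crop(a,330,115,100,100,3.9),crop(b,80,145,100,100,3.9)]))
```

```text
(no output)
```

View pics/g7.png

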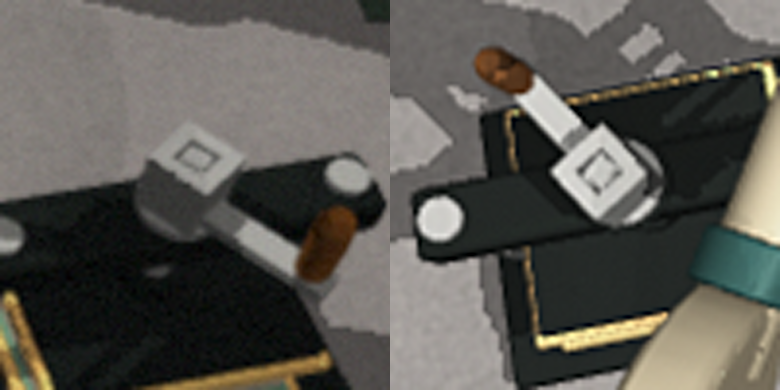

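View pics/s7.png

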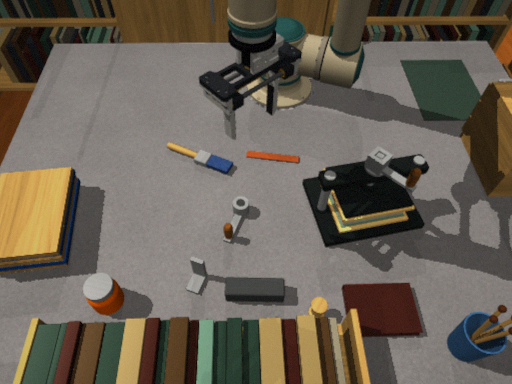

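Run:
```python
from h import *
S=lambda p:un(p,(330,115),3.9);T=lambda p:un((p[0]-390,p[1]),(80,145),3.9)
print("hub top c",tri(S((196,156)),T((600,173))))
c=[S(p) for p in((193,122),(245,155),(203,195),(148,157))];P=[plane("scene",x,.2) for x in c]
for i in range(4):
    d=P[(i+1)%4]-P[i];print(np.linalg.norm(d).round(4),np.degrees(np.arctan2(d[1],d[0])).round(1)%90)
c=[T(p) for p in((605,123),(647,178),(600,224),(552,172))];P=[plane("top",x,.2) for x in c]
for i in range(4):
    d=P[(i+1)%4]-P[i];print(np.linalg.norm(d).round(4),np.degrees(np.arctan2(d[1],d[0])).round(1)%90)
a=cv2.imread("pics/s2.png");b=cv2.imread("pics/s7.png")
k=lambda im:cv2.resize(im[150:245,300:430],None,fx=3,fy=3,interpolation=2)
cv2.imwrite("pics/cmp.png",np.hstack([k(a),k(b)]))
print(np.abs(a[190:240,215:250].astype(int)-b[190:240,215:250]).mean())
```

```text
hub top c (array([0.47790286, 0.17929926, 0.19702507]), np.float64(0.0019982263918713744))
0.0354 43.5
0.042 43.2
0.0381 41.599999999999994
0.0409 39.5
0.0415 37.69999999999999
0.0369 45.5
0.0421 43.1
0.0408 44.2
30.328761904761905
```

View pics/cmp.png

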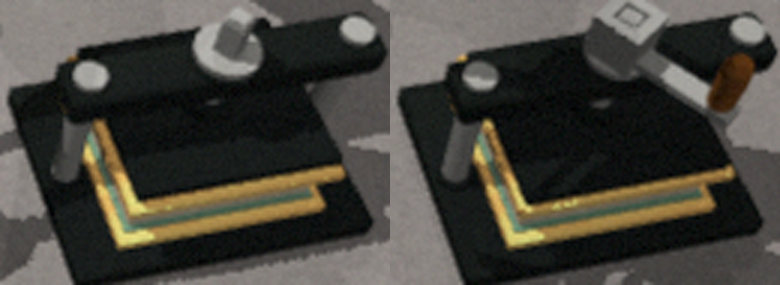

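Run:
```python
from cell import r
print(r.close_job(), r.get_obs()["wrist_force"])
```

```text
the job is handed in; nothing more can be done
the job is handed in; nothing more can be done
```

I fitted the square-hub crank onto the press shaft, pushed it fully home and turned it clockwise by about 1.6 rad. Then I let go, backed the arm clear and handed the job in at about 17.5 s; no verdict is reported.

- **Seating:** The hub slid on freely. The vertical force rose by about 8 N with the TCP at 0.172 m, the height expected when the underside is on the shoulder. The last pictures show the shaft in the bore and the hub top at about 0.197 m, against 0.200 m expected. Both cameras read 3–5 mm low throughout.
- **Screw stop:** The wrist torque went from about 0.2 to 1.9 N m with almost no further rotation, which I took as the screw stop. I could not read the joint angle itself, and the platen's movement was too small to confirm in the pictures.
- **Round crank:** It appears unmoved in the scene picture. A numeric before/after comparison of that patch did not match, probably because the arm's shadow had moved, so this rests on eye only.
- **Disagreement:** The two cameras differed by 3–5 mm from each other and from the arm's own position. I settled the alignment over the shaft by viewing the hub close above it.

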